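Present the bayonet socket over its fixture

TASK

Clear the orange mallet head off the bayonet fixture and leave it standing upright and centred on top of the narrow green-topped post. Then pick up the chrome hex socket, carry it over the bolt rack, and finish while holding it in the gripper, upright and motionless, hovering about 10 mm above the fixture's mouth, centred, its two brass lugs in line with the two slots. The socket must never touch the fixture or the rack, the mallet head must not fall, and the bolts and the other things on the bench stay where they are.

Things in the scene. Friction and masses are not known exactly. Their poses are not given: they have to be found in the camera images.
- fixture_mouth (a point): Centre of the mouth of the fixed bayonet fixture (blue upright barrel 84 mm across, base plate 12 mm thick), on its axis in the plane of the flat rim, 72 mm above the bench. z up; x along the line of the two opposite slots. Bore 48 mm; slots 10 mm wide, reaching 33 mm from the axis, a yellow rim mark beyond each. The mallet head stands over the mouth at first.
- mallet_mid (a point): Centre of the orange rubber mallet head, without handle: upright cylinder 62 mm across, 76 mm tall, bevelled ends, about 0.4 kg, a black 23 mm disc (filled handle eye) on two opposite sides. z is its axis, up. It stands at first on the fixture's rim; grip it across any diameter.
- stand_top (a point): Centre of the flat top of the post stand, 90 mm above the bench: green disc 40 mm in diameter and 8 mm thick on a 28 mm post, with a dark foot disc 90 mm in diameter and 12 mm thick; fixed.
- socket_mid (a point): Centre of the chrome hex socket: upright cylinder 44 mm across, 70 mm tall (point 35 mm above its underside), hex recess in the top, 0.3 to 0.6 kg. Two brass lugs 8 mm thick stick out 9 mm on opposite sides along the point's x axis, 14 mm above the underside (62 mm over both); z up. Stands on the bench; grip across any diameter above the lugs.
- bolt_rack: Grey steel bolt rack fixed on the bench between the socket and the fixture, 220 mm long (its x) by 56 mm wide and 110 mm tall; origin under its centre. The heads of the bolts hanging in its top reach 124 mm above the bench.
- bolt_a: Zinc-plated bolt hanging head up in the rack: shank 20 mm by 90 mm, hex head 30 mm across flats and 14 mm thick. Origin at the shank's lower end, 20 mm above the bench. Leave alone.
- bolt_b: The second bolt, same as the first. Leave alone.
- grease_can: Closed can with a red band, 56 mm in diameter, 100 mm tall, standing on the bench on the same side of the rack as the socket; origin under its centre. Leave alone.
- comb_case: Open wooden case 110 by 67 mm, 20 mm tall, with the steel thread pitch comb in it; origin under its centre. Leave alone.
- ring_gauge: Brass ring gauge lying flat, 60 mm outside, 28 mm bore, 18 mm thick; origin under its centre. Leave alone.

How it is judged (in metres and radians):
On the way, in this order (a step that is already met when the one before it is completed fails the run):
1. the mallet head stands upright and centred on the post stand, let go (horizontal distance between mallet_mid and stand_top below 0.013 m and angle between mallet_mid's own z axis and vertical below 0.1 rad and z of mallet_mid in the frame of stand_top between 0.034 and 0.042 m and contact force between the fingers and mallet_head below 0.1 N and linear speed of mallet_head below 0.02 m/s), for 0.3 s.
2. the socket is lifted clear above the top of the rack (height (world z) of socket_mid above 0.145 m), for 0.05 s.
At the end, for the whole second after the job is handed in: Socket held still in the gripper, underside 3-20 mm above the rim, within 7 mm of the bore axis, upright (0.1 rad), lugs within 0.16 rad of the slots, touching neither fixture nor mallet head; mallet head free, upright (0.1 rad), within 13 mm of centre on the post (all of step 1 and horizontal distance between socket_mid and fixture_mouth below 0.007 m and z of socket_mid in the frame of fixture_mouth between 0.038 and 0.055 m and angle between socket_mid's own z axis and vertical below 0.1 rad and angle between the x axis of socket_mid and the x axis of fixture_mouth, either way round below 0.16 rad and linear speed of hex_socket below 0.02 m/s and contact force between hex_socket and fixture below 0.05 N and contact force between hex_socket and mallet_head below 0.05 N and contact force between hex_socket and the fingers above 1 N); the arm keeps its last pose, push and grip.
It fails at once if the socket touches the fixture (contact force between hex_socket and fixture above 1 N).
It fails at once if the socket touches the bolt rack (contact force between hex_socket and bolt_rack above 1 N).
It fails at once if the mallet head falls from the fixture, the post or the gripper (height (world z) of mallet_mid below 0.085 m).
It fails at once if a bolt, the can, the comb case or the ring gauge is moved by more than 20 mm (distance of any of bolt_a, bolt_b, grease_can, comb_case, ring_gauge from where it was at the start of the episode above 0.02 m).
It also fails if it takes over 72 s, if anything falls off the work surface, if the arm or the gripper's body presses on something with over 40 N, if the wrist force passes 120 N, or if a joint passes its speed limit or range.

ROBOT

A 6-joint arm with a two-finger parallel gripper is mounted at the origin on the work surface. World frame = base frame: x ahead of the robot, y to its left, z up, the work surface at z = 0. Lengths are in mm, angles in rad, forces in N, time in s.
With the tool pointing down it reaches from about 350 to 850 mm from the base axis. Payload 8.1 kg.
Tool frame: the origin (TCP) lies midway between the tips of the shut fingers; the grasp point (between the pads) lies 19 mm behind it; z points along the fingers, y is the line along which they close (so a half turn about z gives the same grasp; the last joint's range is limited). The gripper opens to 93 mm and grips with 3 to 60 N. Pads are 15 mm wide; open, the fingers measure 128 mm over their backs; the gripper's body (75 mm by 188 mm) begins 65 mm behind the grasp point.
Start: joints at [-1.232, 0.13, 1.488, -0, 1.523, -0.085], TCP at [246.756, -546.916, 218.635] pointing down, gripper open.
Joint ranges: [-2.96, 2.96], [-0.89, 2.26], [0.02, 2.5], [-1.34, 4.48], [0, 2.73], [-2.66, 2.66]. Speed limits (rad/s): [2.39, 2.39, 2.79, 3.14, 3.14, 3.14].

INTERFACE

Orientations are given as a unit quaternion [x, y, z, w].
In Python, from cell import manip gives the robot as it stands.
- The arm moves only by the shell command python3 -m inch 'ROWS' [FORCE]. ROWS is JSON, a list that holds one entry, the list of rows, each a list of 7 numbers: the turn, a rotation vector about the tool's x, y, z in rad, then the shift along the tool's x, y, z in mm, then the opening, from 0 (shut) to 1 (fully open). A call has 1 to 20 rows; each row is the pose to reach, as a shift and turn from the pose commanded when the call began, along the tool's axes at that moment; what a row does not reach only later rows make up. A row lasts 1/10 s, in which the tool goes at most 50 mm and 8.59 degrees, less where a joint would pass 70% of its speed; a pose out of reach is approached as far as the arm can. A call with a gripper value outside its range is refused whole. The fingers move at their own pace and stop on an object; FORCE is the grip in N (left out, the last holds). Time passes only in rows, so rows that repeat a pose let the fingers close. It gives the time, the measured TCP pose, the force, the opening and the grip force at its end, in the units of the state.
- manip.get_state(): the state, without advancing time (a new reading comes with each control period).
- manip.camera(name): name is "side" or "top"; returns (picture, depth): 420x560x3 uint8, blue, green, red; 420x560 float32, mm along the optical axis (not along the pixel's ray), 0 where there is no reading.
- manip.camera_params(name): a dict with "intrinsics" (3x3 intrinsics, pixels), "dist_coeffs" ([k1, k2, p1, p2, k3] as OpenCV has them; the pictures are not rectified), "world_from_camera" (4x4, takes a point from camera to world coordinates). Camera axes: x right, y down, z forward; pixel columns grow to the right and rows downward; lengths in mm; the calibration is good to about 2 mm. A picture is of the moment at which its call begins. camera_params takes no time and is no camera call.
- manip.finish_job(): hands the job in; it is judged then, once.
The state is a dict: "t": time; "joint_positions": joint angles; "qd": joint speeds; "tau": joint torques, N m; "tcp_pos": TCP position; "ee_rot": TCP orientation; "contact_force": force on the tool from outside, world axes, zero at the start; "wrist_torque": the same for the moment, N m; "gripper_width": finger opening in mm; "finger_force": force on a finger pad.
Only numpy, scipy, OpenCV 4.12 (cv2) and the standard library are available. Lean on these libraries where they do the work, as an engineer would, in place of code of your own. Each camera call takes 0.05 s, during which the arm holds its last target. There are 200 camera calls.

## Working session

There is one attempt and no reset: what is moved stays moved. The work goes in short steps, Python scripts to look and compute and a shell command to move; the robot and the scene stay as the last step left them, time stands still between calls to the robot, and variables do not carry over. Pictures are saved under pics/ and viewed, at most 10 in all, crops included, and the job is handed in when it is done.

```bash
mkdir -p pics; ls
python3 - <<'E'
from cell import manip
import cv2,numpy as np
np.set_printoptions(precision=4,suppress=True)
for n in("top","side"):
    im,d=manip.camera(n);cv2.imwrite(f"pics/{n}0.png",im);np.savez(f"{n}0.npz",im=im,d=d)
    p=manip.camera_params(n)
    for k in p:print(k,np.array(p[k]))
print(manip.get_state())
E
```

```text
pics
intrinsics [[408.413    0.     279.3067]
 [  0.     408.413  202.8137]
 [  0.       0.       1.    ]]
dist_coeffs [-0.0537  0.      0.      0.      0.    ]
world_from_camera [[ -0.0103  -0.986    0.1665 370.0593]
 [ -0.9999   0.0103  -0.0009   8.5583]
 [ -0.0008  -0.1665  -0.986  980.0991]
 [  0.       0.       0.       1.    ]]
intrinsics [[483.5505   0.     288.2241]
 [  0.     483.5505 206.039 ]
 [  0.       0.       1.    ]]
dist_coeffs [-0.0347  0.      0.      0.      0.    ]
world_from_camera [[ -0.8059  -0.2919   0.515  -26.2964]
 [ -0.592    0.3915  -0.7045 750.9548]
 [  0.004   -0.8727  -0.4883 620.4313]
 [  0.       0.       0.       1.    ]]
{'t': 0.1, 'joint_positions': array([-1.2324,  0.1311,  1.4892,  0.    ,  1.523 , -0.0854]), 'qd': array([ 0.0012, -0.0009, -0.003 ,  0.0007, -0.0001,  0.001 ]), 'tau': array([  0.0006, -56.1343, -49.3094,   0.077 ,   0.0292,  -0.    ]), 'tcp_pos': array([ 246.5738, -546.4296,  217.6832]), 'ee_rot': array([ 0.9776,  0.2103, -0.0001, -0.0008]), 'contact_force': array([ 0.3346,  0.166 , -0.3935]), 'wrist_torque': array([-0.028 , -0.0514,  0.0132]), 'finger_force': 0.0, 'gripper_width': 93.08902158321342}
```

View pics/top0.png

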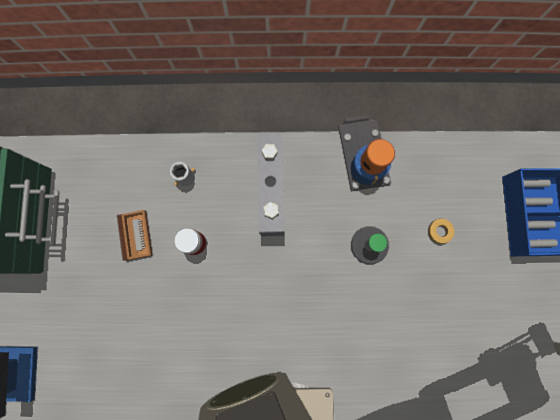

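View pics/side0.png

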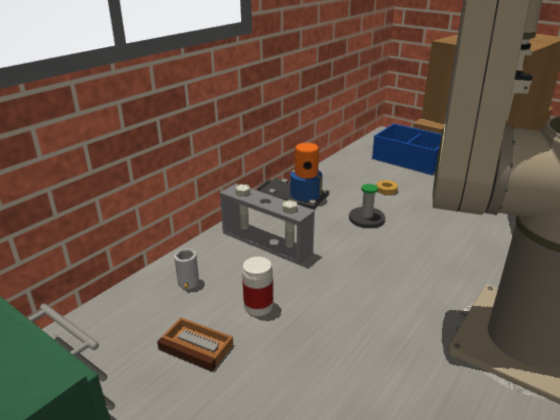

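The top view shows the socket at (180,171), can at (189,241), rack at (270,190), mallet on fixture at (380,152), green post at (377,243) and ring at (441,231). The side view shows the mallet at (307,162), post at (370,190) and socket at (187,268).

```bash
cat > h.py <<'E'
import cv2,numpy as np
from cell import manip
np.set_printoptions(precision=1,suppress=True)
def look(n):
    im,d=manip.camera(n);return im,d,cv2.cvtColor(im,cv2.COLOR_BGR2HSV)
def plane(n,uv,z):
    p=manip.camera_params(n);T=np.array(p["world_from_camera"])
    q=cv2.undistortPoints(np.float64(uv).reshape(-1,1,2),np.array(p["intrinsics"]),np.array(p["dist_coeffs"])).reshape(-1,2)
    r=np.c_[q,np.ones(len(q))]@T[:3,:3].T
    return T[:3,3]+r*((z-T[2,3])/r[:,2])[:,None]
def cloud(n,d,m):
    v,u=np.nonzero(m&(d>0));p=manip.camera_params(n);T=np.array(p["world_from_camera"])
    q=cv2.undistortPoints(np.float64(np.c_[u,v]).reshape(-1,1,2),np.array(p["intrinsics"]),np.array(p["dist_coeffs"])).reshape(-1,2)
    return (np.c_[q,np.ones(len(q))]*d[v,u][:,None])@T[:3,:3].T+T[:3,3]
def box(m,x0,y0,x1,y1):
    o=np.zeros(m.shape,bool);o[y0:y1,x0:x1]=m[y0:y1,x0:x1]>0;return o
def circ(P): # min enclosing circle in xy
    return cv2.minEnclosingCircle(np.float32(P[:,:2]))
E
cat > m.py <<'E'
from h import *
for n,W in(("top",dict(mal=(340,120,420,190),grn=(360,225,400,260),fix=(335,115,400,200),soc=(160,150,205,195),can=(165,220,215,265),rack=(255,130,290,250))),("side",dict(mal=(285,135,330,190),grn=(355,180,385,200),fix=(280,160,335,210),soc=(165,240,210,300)))):
    im,d,h=look(n);H,S,V=h[...,0].astype(int),h[...,1],h[...,2]
    M=dict(mal=(H<16)&(S>170)&(V>90),grn=(H>45)&(H<75)&(S>120),fix=(H>95)&(H<125)&(S>120))
    for k in M:
        C=cloud(n,d,box(M[k],*W[k]))
        zt=np.percentile(C[:,2],98);T=C[abs(C[:,2]-{'mal':148,'grn':90,'fix':72}[k])<5]
        print(n,k,len(C),"ztop",zt,"top n",len(T),"circ",circ(T) if len(T)>5 else None,"mid",T.mean(0))
    yl=(H>18)&(H<35)&(S>110)&(V>100)
    for nm in("fix","soc"):
        c,l,s,ce=cv2.connectedComponentsWithStats(box(yl,*W[nm]).astype(np.uint8))
        for i in range(1,c): print(n,nm,"yellow",s[i],ce[i],plane(n,[ce[i]],72 if nm=="fix" else 14)[0])
    for nm,z in(("soc",70),)+((("can",100),("rack",110)) if n=="top" else ()):
        C=cloud(n,d,box(d>0,*W[nm]));T=C[abs(C[:,2]-z)<6];r=cv2.minAreaRect(np.float32(T[:,:2]))
        print(n,nm,len(T),"circ",circ(T),"rect",r)
    x0,y0,x1,y1=(150,110,400,200) if n=="top" else (160,130,340,300)
    if n=="top":
        cr=np.hstack([cv2.resize(im[y0:y1,x:x+w],None,fx=f,fy=f,interpolation=cv2.INTER_CUBIC) for x,w,y0,y1,f in((330,80,110,200,5),(160,40,150,195,9))if 1][:1])
        b=cv2.resize(im[148:198,155:210],None,fx=7,fy=9,interpolation=cv2.INTER_CUBIC)
        cv2.imwrite("pics/crop0.png",np.hstack([cr,b]))
E
python3 m.py
```

```text
top mal 580 ztop 150.73033964522799 top n 560 circ ((616.58740234375, -207.67405700683594), 29.166593551635742) mid [ 616.1 -207.   147.4]
top grn 244 ztop 93.16717655087062 top n 240 circ ((430.45965576171875, -205.7734375), 19.274547576904297) mid [ 430.7 -205.3   90.1]
top fix 434 ztop 74.38747794630221 top n 248 circ ((617.1557006835938, -207.35153198242188), 41.49933624267578) mid [ 606.7 -193.1   71.6]
top fix yellow [376 176   2   3   4] [376.2 177.2] [ 580.4 -214.5   72. ]
top soc yellow [191 168   4   3   9] [192.3 169.1] [618.8 219.   14. ]
top soc yellow [175 182   2   3   5] [175.6 183.2] [584.1 258.9  14. ]
top soc 159 circ ((602.7071533203125, 238.41531372070312), 22.46858024597168) rect ((602.0039672851562, 238.30654907226562), (42.47854232788086, 43.56914138793945), 18.88459587097168)
top can 458 circ ((439.6049499511719, 210.09136962890625), 26.08241844177246) rect ((439.38824462890625, 209.97581481933594), (50.642269134521484, 51.38722229003906), 40.180328369140625)
top rack 2089 circ ((566.53564453125, 28.283252716064453), 112.76402282714844) rect ((566.2081909179688, 27.158016204833984), (220.44129943847656, 56.00501251220703), 1.1475269794464111)
side mal 706 ztop 149.4833927240913 top n 202 circ ((616.0347290039062, -207.124755859375), 31.197980880737305) mid [ 612.8 -203.2  147.7]
side grn 111 ztop 92.28533337094018 top n 111 circ ((428.46380615234375, -204.80520629882812), 20.80824851989746) mid [ 428.6 -202.6   90. ]
side fix 624 ztop 73.33225240526878 top n 132 circ ((614.6311645507812, -204.33950805664062), 42.88894271850586) mid [ 607.  -183.5   71.4]
side soc yellow [185 283   3   5  12] [185.9 285.2] [585.7 257.4  14. ]
side soc 216 circ ((602.0780029296875, 238.57040405273438), 23.464160919189453) rect ((600.1348876953125, 238.3113250732422), (43.04616165161133, 43.291969299316406), 71.8622817993164)
```

View pics/crop0.png

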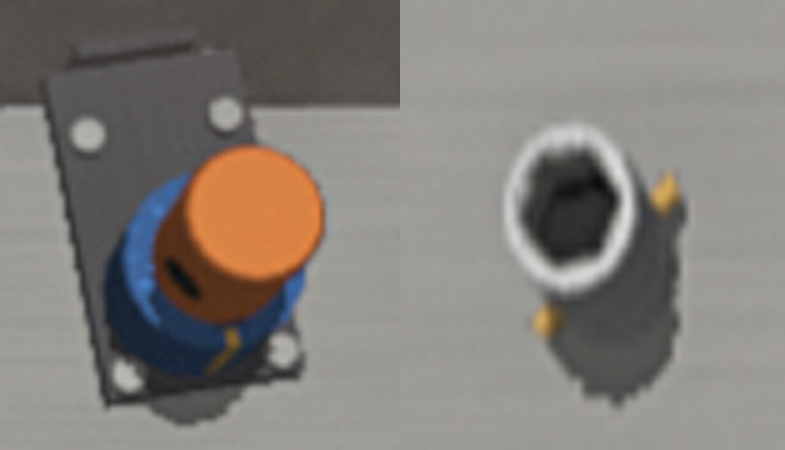

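The crop shows the near yellow slot mark at crop (235,338), so the slot line lies at about 12°. The brass lugs show at both sides of the socket, with the lug line at about -49°. The current tool yaw suits every step, so I'll move above the mallet.

```bash
python3 -m inch '[[[0,0,0,40,-13,0,1],[0,0,0,80,-26,0,1],[0,0,0,120,-40,0,1],[0,0,0,160,-53,0,1],[0,0,0,200,-66,0,1],[0,0,0,240,-79,0,1],[0,0,0,280,-93,0,1],[0,0,0,320,-106,0,1],[0,0,0,360,-119,0,1],[0,0,0,400,-132,0,1],[0,0,0,440,-146,0,1],[0,0,0,476,-157,0,1],[0,0,0,476,-157,0,1],[0,0,0,476,-157,0,1],[0,0,0,476,-157,0,1]]]'
python3 - <<'E'
from h import *
print(manip.get_state()["joint_positions"],manip.get_state()["tcp_pos"])
im,d,h=look("side");cv2.imwrite("pics/side1.png",im[80:280,150:430])
E
```

```text
t: 1.7
tcp_pos: [615.4, -208.7, 218.3]
ee_rot: [0.978, 0.21, -0.0, -0.0]
contact_force: [-0.5, 0.1, 0.2]
gripper_width: 92.5
finger_force: 0.0
[-0.4  0.3  1.3 -0.   1.5  0.7] [ 615.4 -208.7  218.3]
```

View pics/side1.png

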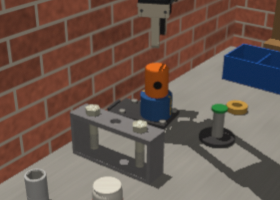

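The gripper in the crop at (155,20) is right above the mallet at (157,80). I'll descend and grip.

```bash
python3 -m inch '[[[0,0,0,1,-1,20,1],[0,0,0,1,-1,40,1],[0,0,0,1,-1,60,1],[0,0,0,1,-1,80,1],[0,0,0,1,-1,100,1],[0,0,0,1,-1,115,1],[0,0,0,1,-1,125,1],[0,0,0,1,-1,125,1],[0,0,0,1,-1,125,0.5],[0,0,0,1,-1,125,0.5],[0,0,0,1,-1,125,0.5],[0,0,0,1,-1,125,0.5],[0,0,0,1,-1,125,0.5],[0,0,0,1,-1,125,0.5],[0,0,0,1,-1,125,0.5],[0,0,0,1,-1,125,0.5]]]' 25
```

```text
t: 3.35
tcp_pos: [617.2, -207.2, 94.5]
ee_rot: [0.978, 0.21, 0.001, 0.001]
contact_force: [1.0, -2.7, 4.6]
gripper_width: 61.5
finger_force: 25.0
```

```bash
python3 -m inch '[[[0,0,0,0,0,-15,0.5],[0,0,0,0,0,-30,0.5],[0,0,0,0,0,-45,0.5],[0,0,0,0,0,-60,0.5],[0,0,0,-15,-7,-60,0.5],[0,0,0,-35,-16,-60,0.5],[0,0,0,-60,-28,-60,0.5],[0,0,0,-85,-39,-60,0.5],[0,0,0,-110,-51,-60,0.5],[0,0,0,-132,-61,-60,0.5],[0,0,0,-150,-70,-60,0.5],[0,0,0,-162,-75,-60,0.5],[0,0,0,-170,-79,-60,0.5],[0,0,0,-170,-79,-60,0.5],[0,0,0,-170,-79,-60,0.5],[0,0,0,-170,-79,-60,0.5]]]'
cat > m2.py <<'E'
from h import *
import sys
print(manip.get_state()["tcp_pos"],manip.get_state()["gripper_width"])
for n,w in(("top",(330,190,430,290)),("side",(320,90,430,220))):
    im,d,h=look(n);H,S,V=h[...,0].astype(int),h[...,1],h[...,2]
    cv2.imwrite(f"pics/{n}{sys.argv[1]}.png",im)
    C=cloud(n,d,box((H<16)&(S>170)&(V>60),*w));print(n,len(C),"z range",np.percentile(C[:,2],[2,98]),"xy",circ(C))
    for a in range(100,180,10):
        L=C[(C[:,2]>a)&(C[:,2]<a+10)]
        if len(L)>8:
            f=np.linalg.lstsq(np.c_[2*L[:,:2],np.ones(len(L))],(L[:,:2]**2).sum(1),rcond=None)[0];print(a,len(L),f[:2],(f[2]+f[0]**2+f[1]**2)**.5)
    G=cloud(n,d,box((H>45)&(H<75)&(S>120),*w))
    if len(G)>8:print("green",len(G),G.mean(0),circ(G))
E
python3 m2.py 2
```

```text
t: 4.95
tcp_pos: [429.8, -204.7, 154.0]
ee_rot: [0.978, 0.21, 0.0, 0.0]
contact_force: [-0.2, -1.1, -3.5]
gripper_width: 61.2
finger_force: 25.0
[ 429.8 -204.7  154. ] 61.23040731570383Traceback (most recent call last):
  File "m2.py", line 7, in <module>
    C=cloud(n,d,box((H<16)&(S>170)&(V>60),*w));print(n,len(C),"z range",np.percentile(C[:,2],[2,98]),"xy",circ(C))
  File "h.py", line 13, in cloud
    q=cv2.undistortPoints(np.float64(np.c_[u,v]).reshape(-1,1,2),np.array(p["intrinsics"]),np.array(p["dist_coeffs"])).reshape(-1,2)
      ~~~~~~~~~~~~~~~~~~~^^^^^^^^^^^^^^^^^^^^^^^^^^^^^^^^^^^^^^^^^^^^^^^^^^^^^^^^^^^^^^^^^^^^^^^^^^^^^^^^^^^^^^^^^^^^^
cv2.error: OpenCV(4.12.0) /io/opencv/modules/calib3d/src/undistort.dispatch.cpp:347: error: (-215:Assertion failed) CV_IS_MAT(_src) && CV_IS_MAT(_dst) && (_src->rows == 1 || _src->cols == 1) && (_dst->rows == 1 || _dst->cols == 1) && _src->cols + _src->rows - 1 == _dst->rows + _dst->cols - 1 && (CV_MAT_TYPE(_src->type) == CV_32FC2 || CV_MAT_TYPE(_src->type) == CV_64FC2) && (CV_MAT_TYPE(_dst->type) == CV_32FC2 || CV_MAT_TYPE(_dst->type) == CV_64FC2) in function 'cvUndistortPointsInternal'
```

```bash
cat > m3.py <<'E'
from h import *
im,d,h=look("top");H,S,V=h[...,0].astype(int),h[...,1],h[...,2]
yl=(H>18)&(H<35)&(S>110)&(V>100)
w=(335,115,410,200)
c,l,s,ce=cv2.connectedComponentsWithStats(box(yl,*w).astype(np.uint8))
for i in range(1,c): print("yellow",s[i],ce[i],plane("top",[ce[i]],72)[0])
C=cloud("top",d,box((H>95)&(H<125)&(S>120),*w));T=C[abs(C[:,2]-72)<5];print("rim",len(T),circ(T))
cv2.imwrite("pics/fix.png",cv2.resize(im[115:200,335:410],None,fx=7,fy=7,interpolation=cv2.INTER_CUBIC))
E
python3 m3.py
```

```text
yellow [369 144   2   5   8] [369.5 146. ] [ 654.7 -202.7   72. ]
yellow [375 175   3   5   8] [376.1 177.2] [ 580.4 -214.3   72. ]
rim 602 ((617.7293090820312, -208.02618408203125), 41.56819152832031)
```

View pics/fix.png

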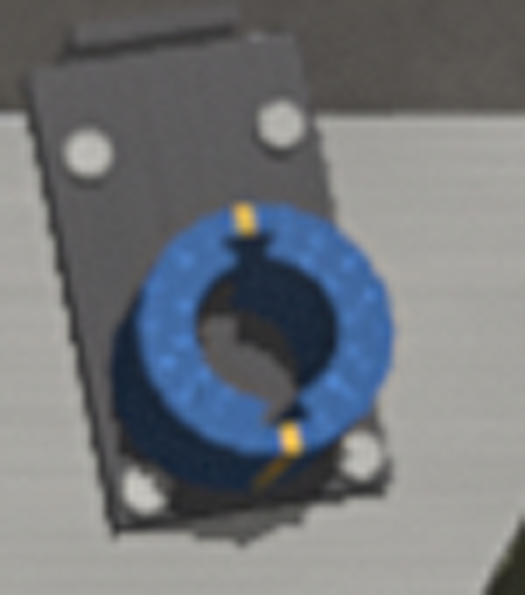

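The crop shows both slot marks, at (246,218) and (290,438). The fixture centre is therefore about (617,-208) with the slot axis at about 9°. Next I'll check the held mallet over the post from the side.

```bash
sed -i 's/for n,w in(.*/for n,w in(("side",(320,90,430,220)),):/' m2.py; python3 m2.py 2
```

```text
[ 429.6 -204.6  153.7] 61.384325567055605
side 513 z range [138.2 208.3] xy ((424.90118408203125, -193.49624633789062), 29.50101089477539)
130 23 [ 424.4 -194. ] 20.89175451932227
140 92 [ 426.8 -200.2] 27.63798560185514
150 70 [ 425.4 -197.9] 26.492737259436765
160 58 [ 426.5 -200.3] 28.21684287631136
170 56 [ 427.1 -201.4] 29.142979590780037
green 98 [ 428.  -201.    89.9] ((427.992919921875, -205.32553100585938), 21.190731048583984)
```

View pics/side2.png

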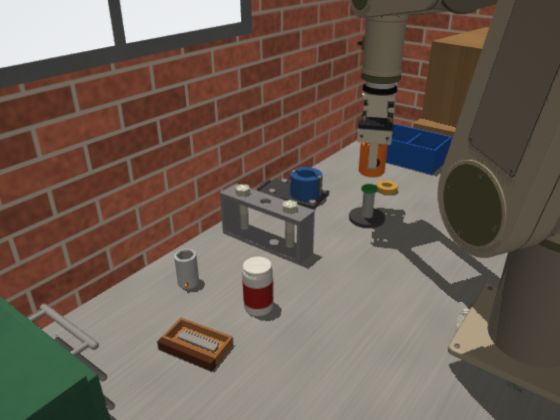

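The mallet at (373,158) is directly over the post at (370,188). Its bottom is about 132 mm up, so I'll lower it 41.5 mm and release.

```bash
python3 -m inch '[[[0,0,0,0,0,12,0.5],[0,0,0,0,0,24,0.5],[0,0,0,0,0,32,0.5],[0,0,0,0,0,37,0.5],[0,0,0,0,0,39,0.5],[0,0,0,0,0,40,0.5],[0,0,0,0,0,41,0.5],[0,0,0,0,0,41.5,0.5],[0,0,0,0,0,41.5,0.5],[0,0,0,0,0,41.5,0.5]]]'
```

```text
t: 6.1
tcp_pos: [429.4, -204.8, 112.5]
ee_rot: [0.978, 0.21, 0.0, 0.0]
contact_force: [0.1, 1.0, -1.5]
gripper_width: 61.5
finger_force: 25.0
```

```bash
python3 -m inch '[[[0,0,0,0,0,0.4,0.5],[0,0,0,0,0,0.8,0.5],[0,0,0,0,0,0.8,0.5],[0,0,0,0,0,0.8,0.5]]]'
```

```text
t: 6.5
tcp_pos: [429.4, -204.8, 112.4]
ee_rot: [0.978, 0.21, 0.0, 0.0]
contact_force: [-3.8, 1.9, 7.3]
gripper_width: 61.6
finger_force: 25.0
```

Contact is made, so I'll open the gripper, wait and rise.

```bash
python3 -m inch '[[[0,0,0,0,0,-0.4,0.75],[0,0,0,0,0,-0.4,0.8],[0,0,0,0,0,-0.4,0.9],[0,0,0,0,0,-0.4,1],[0,0,0,0,0,-0.4,1],[0,0,0,0,0,-0.4,1],[0,0,0,0,0,-0.4,1],[0,0,0,0,0,-15,1],[0,0,0,0,0,-35,1],[0,0,0,0,0,-60,1],[0,0,0,0,0,-90,1],[0,0,0,0,0,-120,1],[0,0,0,0,0,-140,1],[0,0,0,0,0,-140,1],[0,0,0,0,0,-140,1]]]'; python3 m2.py 3
```

```text
t: 8.0
tcp_pos: [429.4, -204.8, 252.0]
ee_rot: [0.978, 0.21, 0.0, 0.001]
contact_force: [-0.5, -0.3, -0.4]
gripper_width: 92.9
finger_force: 0.0
[ 429.4 -204.8  252. ] 92.94618100826838
side 812 z range [ 96.4 167.6] xy ((424.02783203125, -200.44898986816406), 32.85091781616211)
100 90 [ 427.5 -202.3] 29.155161233406503
110 93 [ 426.7 -201.2] 28.08971443562943
120 63 [ 426.3 -200.4] 28.019243450749155
130 74 [ 427.2 -201.7] 28.642244886125127
140 95 [ 426.8 -200.9] 27.83978546695882
150 97 [ 426.5 -199.8] 27.15050123319944
160 251 [ 426.2 -199.2] 21.937256672850527Traceback (most recent call last):
  File "m2.py", line 12, in <module>
    G=cloud(n,d,box((H>45)&(H<75)&(S>120),*w))
  File "h.py", line 13, in cloud
    q=cv2.undistortPoints(np.float64(np.c_[u,v]).reshape(-1,1,2),np.array(p["intrinsics"]),np.array(p["dist_coeffs"])).reshape(-1,2)
      ~~~~~~~~~~~~~~~~~~~^^^^^^^^^^^^^^^^^^^^^^^^^^^^^^^^^^^^^^^^^^^^^^^^^^^^^^^^^^^^^^^^^^^^^^^^^^^^^^^^^^^^^^^^^^^^^
cv2.error: OpenCV(4.12.0) /io/opencv/modules/calib3d/src/undistort.dispatch.cpp:347: error: (-215:Assertion failed) CV_IS_MAT(_src) && CV_IS_MAT(_dst) && (_src->rows == 1 || _src->cols == 1) && (_dst->rows == 1 || _dst->cols == 1) && _src->cols + _src->rows - 1 == _dst->rows + _dst->cols - 1 && (CV_MAT_TYPE(_src->type) == CV_32FC2 || CV_MAT_TYPE(_src->type) == CV_64FC2) && (CV_MAT_TYPE(_dst->type) == CV_32FC2 || CV_MAT_TYPE(_dst->type) == CV_64FC2) in function 'cvUndistortPointsInternal'
```

The mallet stands upright on the post, with its top at 167 mm. Now I'll go above the socket.

```bash
python3 -m inch '[[[0,0,0,14,-14,0,1],[0,0,0,35,-35,0,1],[0,0,0,62,-61,0,1],[0,0,0,90,-88,0,1],[0,0,0,118,-116,0,1],[0,0,0,146,-143,0,1],[0,0,0,174,-171,0,1],[0,0,0,202,-198,0,1],[0,0,0,230,-225,0,1],[0,0,0,258,-253,0,1],[0,0,0,286,-280,0,1],[0,0,0,310,-304,0,1],[0,0,0,328,-321,0,1],[0,0,0,340,-333,0,1],[0,0,0,340,-333,0,1],[0,0,0,340,-333,0,1],[0,0,0,340,-333,0,1]]]'; python3 m.py 2>&1 | grep soc; python3 -c "
from h import *
im,d,h=look('side');cv2.imwrite('pics/s4.png',im)"
```

```text
t: 9.75
tcp_pos: [601.7, 237.7, 250.6]
ee_rot: [0.978, 0.21, -0.001, 0.0]
contact_force: [-0.1, 0.5, -1.5]
gripper_width: 92.8
finger_force: 0.0
```

View pics/s4.png

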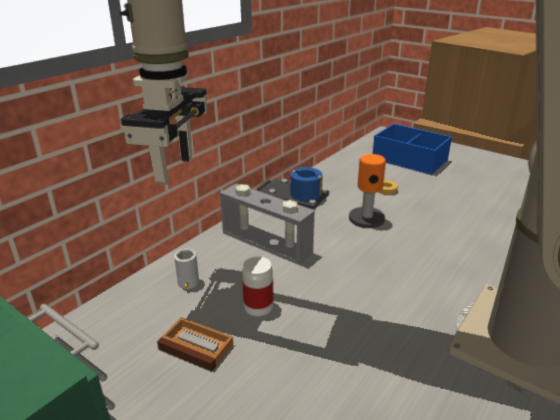

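The side view shows the mallet standing on the post at (371,173) and the gripper above the socket at (187,270). I'll descend and grip.

```bash
python3 -m inch '[[[0,0,0,0.8,-0.5,20,1],[0,0,0,0.8,-0.5,50,1],[0,0,0,0.8,-0.5,80,1],[0,0,0,0.8,-0.5,110,1],[0,0,0,0.8,-0.5,140,1],[0,0,0,0.8,-0.5,165,1],[0,0,0,0.8,-0.5,190,1],[0,0,0,0.8,-0.5,207,1],[0,0,0,0.8,-0.5,220,1],[0,0,0,0.8,-0.5,220,1],[0,0,0,0.8,-0.5,220,0.3],[0,0,0,0.8,-0.5,220,0.3],[0,0,0,0.8,-0.5,220,0.3],[0,0,0,0.8,-0.5,220,0.3],[0,0,0,0.8,-0.5,220,0.3],[0,0,0,0.8,-0.5,220,0.3],[0,0,0,0.8,-0.5,220,0.3],[0,0,0,0.8,-0.5,220,0.3],[0,0,0,0.8,-0.5,220,0.3],[0,0,0,0.8,-0.5,220,0.3]]]' 40
```

```text
t: 11.85
tcp_pos: [602.8, 239.4, 31.5]
ee_rot: [0.978, 0.21, 0.0, 0.0]
contact_force: [-0.1, -2.6, 2.0]
gripper_width: 43.9
finger_force: 40.0
```

```bash
python3 -m inch '[[[0,0,0,0,0,-8,0.3],[0,0,0,0,0,-22,0.3],[0,0,0,0,0,-42,0.3],[0,0,0,0,0,-65,0.3],[0,0,0,0,0,-90,0.3],[0,0,0,0,0,-115,0.3],[0,0,0,0,0,-140,0.3],[0,0,0,0,0,-160,0.3],[0,0,0,0,0,-174,0.3],[0,0,0,0,0,-180,0.3],[0,0,0,0,0,-180,0.3],[0,0,0,0,0,-180,0.3]]]'; python3 -m inch '[[[0,0,-0.02,-4,9,0,0.3],[0,0,-0.06,-11,26,0,0.3],[0,0,-0.11,-20,48,0,0.3],[0,0,-0.17,-30,72,0,0.3],[0,0,-0.23,-40,98,0,0.3],[0,0,-0.3,-51,124,0,0.3],[0,0,-0.37,-62,150,0,0.3],[0,0,-0.44,-73,177,0,0.3],[0,0,-0.51,-84,204,0,0.3],[0,0,-0.58,-95,231,0,0.3],[0,0,-0.65,-106,258,0,0.3],[0,0,-0.72,-117,284,0,0.3],[0,0,-0.79,-128,310,0,0.3],[0,0,-0.85,-138,335,0,0.3],[0,0,-0.91,-148,358,0,0.3],[0,0,-0.95,-156,379,0,0.3],[0,0,-0.99,-163,396,0,0.3],[0,0,-1.01,-168,408,0,0.3],[0,0,-1.01,-171,414,0,0.3],[0,0,-1.01,-171,414,0,0.3]]]'
cat > m5.py <<'E'
from h import *
import sys
s=manip.get_state();print(s["tcp_pos"],s["ee_rot"],s["gripper_width"],s["contact_force"])
im,d,h=look("side");cv2.imwrite(f"pics/s{sys.argv[1]}.png",cv2.resize(im[80:220,220:400],None,fx=4,fy=4,interpolation=cv2.INTER_CUBIC))
H,S,V=h[...,0].astype(int),h[...,1],h[...,2]
c,l,st,ce=cv2.connectedComponentsWithStats(box((H>15)&(H<35)&(S>110)&(V>90),270,90,345,215).astype(np.uint8))
for i in range(1,c): print(st[i],ce[i],cloud("side",d,l==i).mean(0))
z0=s["tcp_pos"][2]-31.5
C=cloud("side",d,box((S<70)&(d>0),270,90,345,215));C=C[(abs(C[:,0]-617)<45)&(abs(C[:,1]+208)<45)]
for a in range(0,30,6):
    L=C[(C[:,2]>z0+a)&(C[:,2]<z0+a+6)]
    if len(L)>8: print(a,len(L),L.mean(0))
E
python3 m5.py 5
```

```text
t: 13.05
tcp_pos: [602.0, 239.4, 210.0]
ee_rot: [0.978, 0.21, -0.001, 0.0]
contact_force: [-0.3, -0.6, -5.0]
gripper_width: 43.6
finger_force: 40.0
t: 15.05
tcp_pos: [616.3, -208.7, 209.9]
ee_rot: [0.754, 0.656, -0.001, -0.001]
contact_force: [-0.1, 0.6, -5.3]
gripper_width: 43.8
finger_force: 40.0
[ 616.3 -208.7  209.9] [ 0.8  0.7 -0.  -0. ] 43.77875552083466 [-0.1  0.6 -5.3]
[297 127   3   3   7] [298.  128.3] [ 724.8 -321.9  142.1]
[316 131   4   3  10] [317.5 132. ] [ 586.6 -209.2  195.3]
[293 170   2   2   3] [293.3 170.7] [ 655.7 -204.3   72.1]
0 25 [ 603.2 -194.8  182.4]
6 41 [ 605.7 -193.8  187.5]
12 32 [ 605.2 -193.2  193.2]
18 44 [ 606.7 -193.4  199.5]
24 35 [ 605.3 -195.1  205.1]
```

View pics/s5.png

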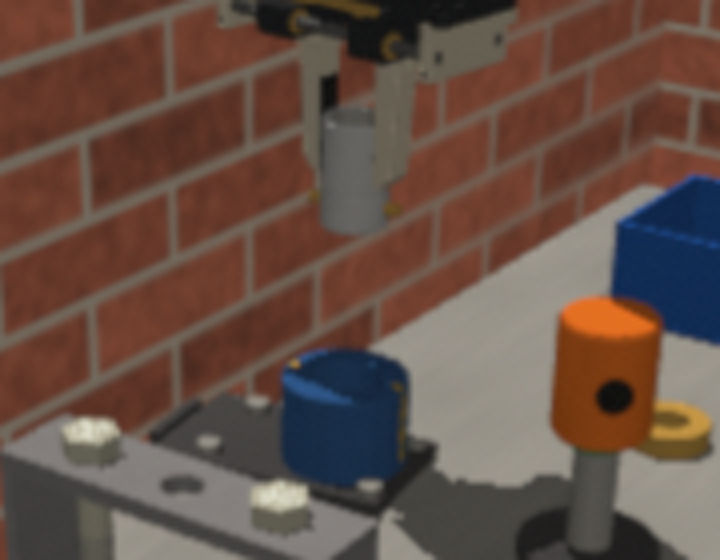

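The crop shows the socket held above the fixture, with lugs at (313,196) and (392,210). The mallet is fine. I'll intersect the lug rays with the lug plane.

```bash
cat > m6.py <<'E'
from h import *
import sys
s=manip.get_state();z=s["tcp_pos"][2]-31.5+14;print(s["tcp_pos"],z)
for k in range(2):
    im,d,h=look("side");H,S,V=h[...,0].astype(int),h[...,1],h[...,2]
    for zz,y0,y1 in((z,int(sys.argv[1]),int(sys.argv[2])),(72,int(sys.argv[2]),215)):
        c,l,st,ce=cv2.connectedComponentsWithStats(box((H>12)&(H<35)&(S>100)&(V>60),285,y0,330,y1).astype(np.uint8))
        P=[]
        for i in range(1,c):
            if st[i][4]>2: P.append(plane("side",[ce[i]],zz)[0]);print(zz,st[i],P[-1])
        if len(P)==2: e=P[0]-P[1];print("ang",np.degrees(np.arctan2(e[1],e[0])),"mid",(P[0]+P[1])/2)
E
python3 m6.py 118 150
```

```text
[ 616.6 -208.   210.3] 192.75880753157819
192.75880753157819 [296 127   4   4  11] [ 644.4 -206.2  192.8]
192.75880753157819 [316 130   4   4  13] [ 591.  -215.9  192.8]
ang 10.25035506130564 mid [ 617.7 -211.   192.8]
72 [293 170   2   2   3] [ 655.8 -204.4   72. ]
192.75880753157819 [296 127   3   4   8] [ 646.1 -206.8  192.8]
192.75880753157819 [315 131   5   3  13] [ 590.7 -214.7  192.8]
ang 8.176160889398941 mid [ 618.4 -210.7  192.8]
72 [293 170   2   2   3] [ 655.8 -204.4   72. ]
```

The angle is about 9°, matching the slots, and the socket is centred. I'll lower it slowly by 95 mm.

```bash
python3 -m inch '[[[0,0,0,0.4,0.8,5,0.3],[0,0,0,0.4,0.8,13,0.3],[0,0,0,0.4,0.8,22,0.3],[0,0,0,0.4,0.8,31,0.3],[0,0,0,0.4,0.8,40,0.3],[0,0,0,0.4,0.8,49,0.3],[0,0,0,0.4,0.8,58,0.3],[0,0,0,0.4,0.8,66,0.3],[0,0,0,0.4,0.8,74,0.3],[0,0,0,0.4,0.8,81,0.3],[0,0,0,0.4,0.8,87,0.3],[0,0,0,0.4,0.8,91,0.3],[0,0,0,0.4,0.8,94,0.3],[0,0,0,0.4,0.8,95,0.3],[0,0,0,0.4,0.8,95,0.3],[0,0,0,0.4,0.8,95,0.3],[0,0,0,0.4,0.8,95,0.3],[0,0,0,0.4,0.8,95,0.3]]]'; python3 m6.py 140 167; python3 m5.py 6|tail -5
```

```text
t: 17.0
tcp_pos: [618.0, -208.0, 116.7]
ee_rot: [0.754, 0.657, 0.0, 0.0]
contact_force: [0.2, 0.4, -4.5]
gripper_width: 43.1
finger_force: 40.0
[ 618.  -208.   116.7] 99.16227968464858
99.16227968464858 [296 161   3   3   9] [ 645.8 -206.6   99.2]
99.16227968464858 [314 165   4   2   6] [ 593.8 -216.4   99.2]
ang 10.693893929160028 mid [ 619.8 -211.5   99.2]
99.16227968464858 [296 161   3   3   9] [ 645.8 -206.6   99.2]
99.16227968464858 [314 165   4   2   6] [ 593.8 -216.4   99.2]
ang 10.693893929160028 mid [ 619.8 -211.5   99.2]
0 21 [ 606.1 -193.6   88.9]
6 41 [ 604.5 -195.    93.8]
12 33 [ 606.7 -193.6   99.8]
18 39 [ 607.8 -192.9  106.3]
24 26 [ 607.3 -192.5  112.2]
```

View pics/s6.png

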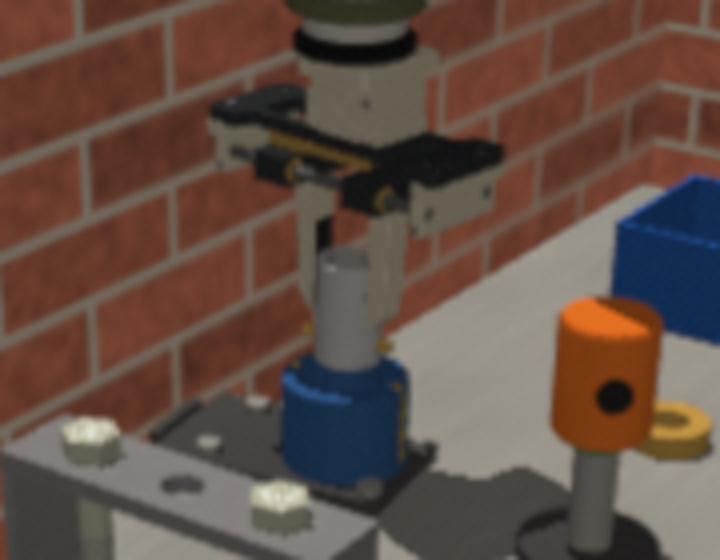

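The crop shows the socket at (345,310) hovering just above the blue mouth, with its lugs in line with the marks. The mallet stands on the post at (607,370). Everything is within tolerance, so I'll hand it in.

```bash
python3 -m inch '[[[0,0,0,0,0,0,0.3],[0,0,0,0,0,0,0.3],[0,0,0,0,0,0,0.3]]]' && python3 -c "
from cell import manip
print(manip.finish_job())"
```

```text
t: 17.45
tcp_pos: [617.9, -207.9, 116.3]
ee_rot: [0.754, 0.657, -0.0, -0.0]
contact_force: [1.1, -0.2, -5.8]
gripper_width: 43.4
finger_force: 40.0
the job is handed in; nothing more can be done
None
```

I handed the job in at 17.5 s: by my last camera check, the mallet head stands upright and centred on the post, and the socket is held still about 12 mm above the fixture mouth, centred, its lugs within about 2° of the slots (no verdict came back).

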